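# Sort the capped samples into their holders beside the microscope

## Robot

A 6-joint arm with a two-finger parallel gripper is mounted at the origin on the work surface. World frame = base frame: x ahead of the robot, y to its left, z up, the work surface at z = 0. Lengths are in m, angles in rad, forces in N, time in s.
With the tool pointing down it reaches from about 0.35 to 0.875 m from the base axis. Payload 4.2 kg.
Tool frame: the origin (TCP) lies midway between the tips of the shut fingers; the grasp point (between the pads) lies 19 mm behind it; y points along the fingers, x is the direction in which the jaws open and shut, and the axes are right-handed (so a half turn about y gives the same grasp; the last joint's range is limited). The gripper opens to 85 mm and grips with 20 to 120 N. Pads are 22 mm wide; open, the fingers measure 114 mm over their backs; the gripper's body (76 mm by 85 mm) begins 54 mm behind the grasp point. The pads swing forward as they close: fully open they stand 13 mm farther back than shut.
Start: joints at [1.37, 0.385, 0.008, 0, -1.194, -0.259], TCP at [0.277, 0.56, 0.231] pointing down, gripper open.
Joint ranges: [-3.14, 3.14], [-1.21, 2.06], [-1.07, 1.41], [-3.16, 2.05], [-2.99, -0.16], [-3.1, 3.1]. Speed limits (rad/s): [2.79, 2.79, 3.14, 3.14, 3.14, 3.14].

## Interface

Orientations are given as a unit quaternion [x, y, z, w].
In Python, from rig import robot gives the robot as it stands. Calls block until the motion is done:
- robot.move_ptp(position, orientation): joint-space move of the TCP to a pose.
- robot.movel(position, rate=0.15, frame=None, max_force=None): straight line of the TCP; frame=None keeps the orientation; rate is the mean speed in m/s. With max_force (N) it stops when the force on the tool has changed by that much, and returns True; else False.
- robot.movej(angles): joint-space move.
- robot.command_gripper(opening, newtons=None): finger opening in m; newtons is the grip in N (None keeps the last); returns when the fingers have stopped.
- robot.sleep(seconds).
- robot.ik(position, orientation): joint angles nearest the present ones, or None.
- robot.get_image(name): name is "side" or "top" or "wrist"; returns the picture (480x640x3 uint8, red, green, blue); there is no depth.
- robot.calibration(name): a dict with "mtx" (3x3 intrinsics, pixels), "R" (3x3) and "t" (3): a world point X has camera coordinates R X + t. Camera axes: x right, y down, z forward; pixel columns grow to the right and rows downward; lengths in m; the calibration is good to about 2 mm. A picture is of the moment at which its call begins: read the wrist's pose just before it. calibration takes no time and is no camera call; for the wrist camera it gives the pose at the moment of the call.
A pose or a line that the arm cannot do raises robot.PlanningError and nothing moves.
- robot.job_done(): hands the job in, once; it reports no verdict.
Readings, each from a call of its own:
- robot.current_time_s(): time.
- robot.current_joint_positions(): joint angles.
- robot.current_joint_velocities(): joint speeds.
- robot.current_effort(): joint torques, N m.
- robot.current_position(): TCP position.
- robot.current_orientation(): TCP orientation.
- robot.current_wrist_force(): force on the tool from outside, world axes, zero at the start.
- robot.current_moment(): the same for the moment, N m.
- robot.current_gripper_width(): finger opening in m.
Only numpy, scipy, OpenCV 4.12 (cv2) and the standard library are available. Lean on these libraries where they do the work, as an engineer would, in place of code of your own. Each camera call takes 0.05 s, during which the arm holds its last target. There are 200 camera calls.

## Task

Get the samples ready for the next microscope session: stand the red-capped and the blue-capped glass containers, one after another, upright in the empty round holders, each in the holder of its own cap's colour and of its own size (narrow vials in the small holders, wide jars in the large ones), resting on the holder's floor. Leave the white-capped vial and jar where they are. It is all glass, so set the containers down gently and never drop one or knock one over.

Things in the scene. Friction and masses are not known exactly. Their poses are not given: they have to be found in the camera images.
- red_vial: Narrow glass sample vial with a red screw cap and a paper label, loose, standing upright on the desk: a plain cylinder 28 mm in diameter (body and cap alike) and 75 mm tall, the top 18 mm being the cap; about 45 g. Origin: centre of its underside, z up along its axis. All these vials, jars and holders stand mixed on the desk, centres at least 95 mm apart; a grey pebble (28 mm high) and a small green clay frog (30 mm high), both to be ignored, lie among them in the same way.
- red_jar: Wide glass sample jar with a red screw cap and a paper label, loose, standing upright on the desk: a plain cylinder 46 mm in diameter (body and cap alike) and 75 mm tall, the top 18 mm being the cap; about 110 g. Origin: centre of its underside, z up along its axis.
- blue_vial: Narrow glass sample vial with a blue screw cap and a paper label, loose, standing upright on the desk: a plain cylinder 28 mm in diameter (body and cap alike) and 75 mm tall, the top 18 mm being the cap; about 45 g. Origin: centre of its underside, z up along its axis.
- blue_jar: Wide glass sample jar with a blue screw cap and a paper label, loose, standing upright on the desk: a plain cylinder 46 mm in diameter (body and cap alike) and 75 mm tall, the top 18 mm being the cap; about 110 g. Origin: centre of its underside, z up along its axis.
- white_vial: Narrow glass sample vial with a white screw cap and a paper label, loose, standing upright on the desk: a plain cylinder 28 mm in diameter (body and cap alike) and 75 mm tall, the top 18 mm being the cap; about 45 g. Origin: centre of its underside, z up along its axis. A blank: it stays where it is.
- white_jar: Wide glass sample jar with a white screw cap and a paper label, loose, standing upright on the desk: a plain cylinder 46 mm in diameter (body and cap alike) and 75 mm tall, the top 18 mm being the cap; about 110 g. Origin: centre of its underside, z up along its axis. A blank: it stays where it is.
- red_vial_holder: Small round red plastic holder for the red-capped narrow vial, fixed to the desk, empty: a ring 25 mm high, 62 mm outside diameter, with a round opening 44 mm in diameter from above down to an ivory floor 5 mm above the desk. Origin: centre of its underside, on the desk top, z up.
- red_jar_holder: Large round red plastic holder for the red-capped wide jar, fixed to the desk, empty: a ring 25 mm high, 80 mm outside diameter, with a round opening 62 mm in diameter from above down to an ivory floor 5 mm above the desk. Origin: centre of its underside, on the desk top, z up.
- blue_vial_holder: Small round blue plastic holder for the blue-capped narrow vial, fixed to the desk, empty: a ring 25 mm high, 62 mm outside diameter, with a round opening 44 mm in diameter from above down to an ivory floor 5 mm above the desk. Origin: centre of its underside, on the desk top, z up.
- blue_jar_holder: Large round blue plastic holder for the blue-capped wide jar, fixed to the desk, empty: a ring 25 mm high, 80 mm outside diameter, with a round opening 62 mm in diameter from above down to an ivory floor 5 mm above the desk. Origin: centre of its underside, on the desk top, z up.
Mind the look-alikes: they are no part of the job. Leave any turquoise or yellow look-alike of the blue_jar_holder alone.

How it is judged:
By the outcome, as a careful person would: the job done as asked, in the order asked, and still so for the second after the job is handed in, with the robot touching nothing.
It also fails if it takes over 99 s, if anything falls off the work surface, if the arm or the gripper's body presses on something with over 40 N, if the wrist force passes 120 N, or if a joint passes its speed limit or range.

## Working session

There is one attempt and no reset: what is moved stays moved. The work goes in short steps, each a Python script; the robot and the scene stay as the last script left them, time stands still between calls to the robot, and variables do not carry over. Pictures are saved under pics/ and viewed, about 12 in all and at most 16, crops included, and the job is handed in when it is done.

```bash
mkdir -p pics; ls
python3 - <<'E'
from rig import robot
import cv2
for n in("top","side"):
    cv2.imwrite(f"pics/{n}0.png",robot.get_image(n)[:,:,::-1])
    c=robot.calibration(n);print(n,c["mtx"],c["R"],c["t"],-c["R"].T@c["t"])
print(robot.current_orientation(),robot.current_time_s())
E
```

```text
pics
top [[587.50279839   0.         321.71838014]
 [  0.         587.50279839 235.62955065]
 [  0.           0.           1.        ]] [[ 0.02024699 -0.99962256  0.01856875]
 [-0.98271871 -0.0233157  -0.18363093]
 [ 0.18399456 -0.01452988 -0.98281986]] [-0.02301173  0.4964279   1.48200023] [0.21563492 0.01010481 1.54812608]
side [[567.23918528   0.         316.68705298]
 [  0.         567.23918528 245.91294444]
 [  0.           0.           1.        ]] [[ 0.9149475  -0.4035268  -0.00609899]
 [-0.29169505 -0.65078778 -0.70099163]
 [ 0.27889976  0.64314959 -0.71314342]] [-0.44364754  0.16531542  1.12021969] [ 0.14170689 -0.79190725  0.91205622]
[ 0.37342056 -0.60041386  0.60122157 -0.37228069] 0.1
```

View pics/top0.png

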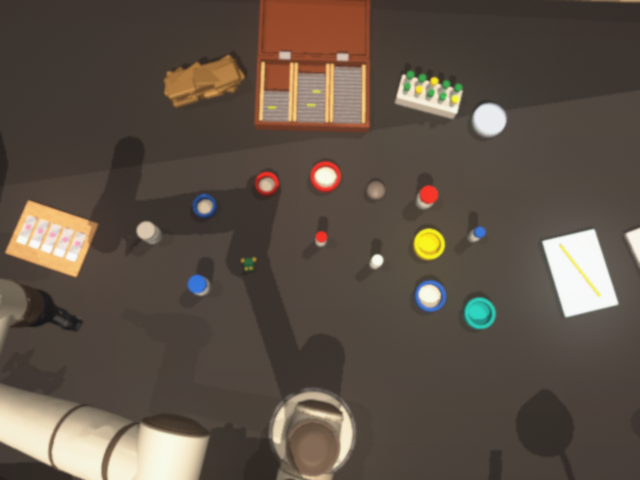

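View pics/side0.png

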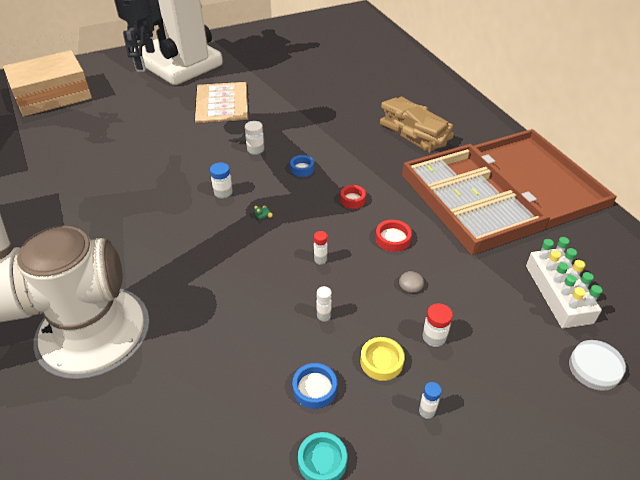

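Both views show every object. In top view the red vial is at (321,238), red jar (428,195), red small and large holders (266,183) and (325,176). The blue jar is at (198,285), blue vial (478,233), blue small and large holders (204,206) and (430,296). The look-alikes are yellow (429,243) and turquoise (480,313).

```bash
cat > h.py <<'E'
from rig import robot
import numpy as np, cv2
from scipy.spatial.transform import Rotation as Rn
def mask(img,col):
    h=cv2.cvtColor(img,cv2.COLOR_RGB2HSV); H,S,V=cv2.split(h)
    if col=="red": m=((H<6)|(H>172))&(S>190)&(V>60)
    else: m=(H>104)&(H<122)&(S>130)&(V>50)
    return m.astype(np.uint8)
def blobs(img,col,amin=25):
    cs,_=cv2.findContours(mask(img,col),cv2.RETR_EXTERNAL,cv2.CHAIN_APPROX_NONE)
    return [c for c in cs if cv2.contourArea(c)>amin]
def ray(cal,uv,z):
    d=cal["R"].T@np.linalg.solve(cal["mtx"],[*uv,1]); o=-cal["R"].T@cal["t"]
    return (o+d*(z-o[2])/d[2])
def centre(c):
    x,y,w,h=cv2.boundingRect(c); return np.array([x+(w-1)/2,y+(h-1)/2]),w,h
def down(yaw):   # jaws along direction yaw
    x=np.array([np.cos(yaw),np.sin(yaw),0]);y=np.array([0,0,-1.])
    return Rn.from_matrix(np.c_[x,y,np.cross(x,y)]).as_quat()
E
python3 - <<'E'
from h import *
print(Rn.from_quat(robot.current_orientation()).as_matrix().round(2).tolist())
for n in("top","side"):
    im=cv2.imread(f"pics/{n}0.png")[:,:,::-1].copy();cal=robot.calibration(n)
    for col in("red","blue"):
        for c in blobs(im,col):
            p,w,h=centre(c); M=cv2.moments(c)
            print(n,col,p,w,h,cv2.contourArea(c),"cap",ray(cal,p,.068)[:2].round(3),"ring",ray(cal,p,.015)[:2].round(3))
E
```

```text
[[-0.44, -0.0, 0.9], [-0.9, -0.0, -0.44], [0.0, -1.0, 0.0]]
top red [321.  236.5] 11 10 65.5 cap [ 0.49 -0.01] ring [ 0.5   -0.011]
top red [429. 194.] 17 17 201.5 cap [ 0.61  -0.289] ring [ 0.624 -0.3  ]
top red [266. 183.] 23 23 382.5 cap [0.629 0.136] ring [0.643 0.141]
top red [325.  176.5] 29 30 648.5 cap [ 0.65  -0.017] ring [ 0.666 -0.018]
top blue [430. 296.] 31 31 717.0 cap [ 0.344 -0.288] ring [ 0.349 -0.299]
top blue [196.5 283. ] 18 19 240.0 cap [0.364 0.301] ring [0.369 0.311]
top blue [479.5 232. ] 10 11 73.0 cap [ 0.512 -0.419] ring [ 0.523 -0.434]
top blue [204.5 205.5] 24 24 408.5 cap [0.565 0.292] ring [0.577 0.302]
side red [439. 321.] 25 13 68.0 cap [ 0.599 -0.3  ] ring [ 0.628 -0.27 ]
side red [320.5 239.5] 12 10 32.0 cap [ 0.487 -0.017] ring [0.508 0.032]
side red [393. 242.] 35 17 161.5 cap [ 0.623 -0.086] ring [ 0.653 -0.041]
side red [393.5 229.5] 28 14 100.5 cap [ 0.642 -0.053] ring [ 0.674 -0.007]
side red [352.  196.5] 25 22 239.5 cap [0.609 0.081] ring [0.638 0.136]
side blue [431.5 391. ] 18 19 231.5 cap [ 0.51  -0.419] ring [ 0.533 -0.395]
side blue [314.  385.5] 45 46 1598.5 cap [ 0.335 -0.33 ] ring [ 0.347 -0.301]
side blue [219.5 170. ] 20 17 236.5 cap [0.362 0.299] ring [0.376 0.368]
side blue [301.5 165.5] 24 22 413.0 cap [0.549 0.235] ring [0.574 0.299]
```

Top and side positions agree to about 5 mm. First I'll hover over the red vial and take a closer look with the wrist camera.

```bash
cat >> h.py <<'E'
P=dict(red_vial=(.489,-.011),red_jar=(.608,-.291),blue_vial=(.511,-.419),blue_jar=(.363,.300),
 red_vial_holder=(.642,.139),red_jar_holder=(.666,-.018),blue_vial_holder=(.576,.301),blue_jar_holder=(.348,-.300))
def ori(xy): return down(np.arctan2(xy[1],xy[0])+np.pi)
def hover(xy,z=.2): robot.move_ptp([*xy,z],ori(xy))
E
python3 - <<'E'
from h import *
for k,v in P.items():
    print(k,[None if (q:=robot.ik([*v,z],ori(v))) is None else q[-1].round(2) for z in(.03,.2)])
hover(P["red_vial"])
cal=robot.calibration("wrist");im=robot.get_image("wrist")
cv2.imwrite("pics/w1.png",im[:,:,::-1]);print(robot.current_time_s(),cal["R"].round(2).tolist(),(-cal["R"].T@cal["t"]).round(3))
for c in blobs(im,"red",200):
    p,w,h=centre(c);print(p,w,h,ray(cal,p,.075)[:2].round(4),ray(cal,p,.025)[:2].round(4))
E
```

```text
red_vial [np.float64(-0.33), np.float64(-0.33)]
red_jar [np.float64(-0.24), np.float64(-0.24)]
blue_vial [np.float64(-0.24), np.float64(-0.24)]
blue_jar [np.float64(-0.35), np.float64(-0.35)]
red_vial_holder [np.float64(-0.25), np.float64(-0.25)]
red_jar_holder [np.float64(-0.24), np.float64(-0.24)]
blue_vial_holder [np.float64(-0.25), np.float64(-0.25)]
blue_jar_holder [np.float64(-0.36), np.float64(-0.36)]
2.3333 [[-1.0, 0.02, 0.0], [0.02, 0.96, 0.27], [0.01, 0.27, -0.96]] [ 0.488 -0.078  0.342]
[322.  228.5] 33 34 [ 0.4882 -0.0136] [ 0.4883 -0.0014]
[144.5 210.5] 92 82 [ 0.6324 -0.0317] [ 0.6595 -0.023 ]
```

View pics/w1.png

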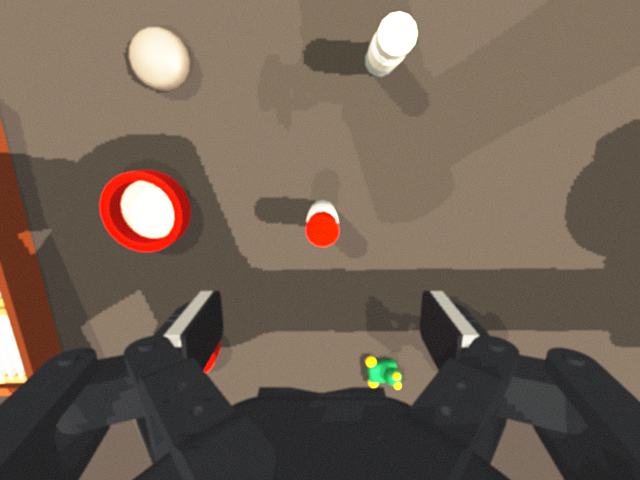

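The wrist view puts the red vial at (322,228), within 3 mm of the estimate. The red jar holder, intersected at mid height, also agrees. Now I'll pick and place the red vial.

```bash
cat >> h.py <<'E'
def look(name,tag):
    """refine xy of a thing from the wrist camera; keeps the estimate if the view disagrees"""
    cal=robot.calibration("wrist");im=robot.get_image("wrist");cv2.imwrite(f"pics/{tag}.png",im[:,:,::-1])
    z=.0125 if "holder" in name else .072; e=np.array(P[name]);best=None
    for c in blobs(im,name.split("_")[0],200):
        p,w,h=centre(c);q=ray(cal,p,z)[:2];d=np.linalg.norm(q-e)
        s=np.ptp([ray(cal,p+[-w/2,0],z)[1::-1],ray(cal,p+[w/2,0],z)[1::-1]],axis=0);s=np.hypot(*s)
        if best is None or d<best[0]: best=(d,q,s)
    print(name,"est",e,"seen",None if best is None else (best[1].round(4),"width",round(best[2],3)))
    size=(.08 if "jar" in name else .062) if "holder" in name else (.046 if "jar" in name else .028)
    ok=best is not None and best[0]<.012 and abs(best[2]-size)<.009
    if not ok: print("  view not used")
    return (best[1] if "holder" not in name else (best[1]+e)/2) if ok else e
def pick(name,xy):
    d=.046 if "jar" in name else .028
    robot.command_gripper(.085 if "jar" in name else .07)
    robot.movel([*xy,.2],.2,ori(xy)); robot.movel([*xy,.06],.2); robot.movel([*xy,.032],.05)
    robot.command_gripper(d-.015,25); w=robot.current_gripper_width()
    robot.movel([*xy,.2],.15); print("width",round(w,4),round(robot.current_gripper_width(),4),"t",robot.current_time_s())
    return abs(w-d)<.008
def approach(name):
    e=np.array(P[name]);cam=robot.calibration("wrist");u=e/np.hypot(*e);side=np.array([-u[1],u[0]])
    hover(e+.04*side); return look(name,name)
def place(name,xy):
    robot.movel([*xy,.2],.2,ori(xy)); robot.movel([*xy,.055],.15)
    hit=robot.movel([*xy,.030],.02,max_force=2.5); z=robot.current_position()[2]
    print("contact",hit,"z",round(z,4)," (expect ~.037)")
    return hit
def release(name,xy):
    robot.command_gripper(.075 if "jar" in name else .06)
    robot.sleep(.2); p=robot.current_position(); robot.movel([*p[:2],.2],.15); print("t",robot.current_time_s())
E
python3 - <<'E'
from h import *
if pick("red_vial",(.4885,-.013)):
    xy=approach("red_vial_holder"); print(xy)
    if place("red_vial_holder",xy): release("red_vial_holder",xy)
cv2.imwrite("pics/a.png",np.hstack([cv2.imread("pics/red_vial_holder.png")[:,:,:][::2,::2],robot.get_image("wrist")[::2,::2,::-1]]))
E
```

```text
width 0.0274 0.0275 t 6.1667
red_vial_holder est [0.642 0.139] seen (array([0.6397, 0.1371]), 'width', np.float64(0.064))
[0.64084754 0.13806967]
contact True z 0.0374  (expect ~.037)
t 11.35
```

View pics/a.png

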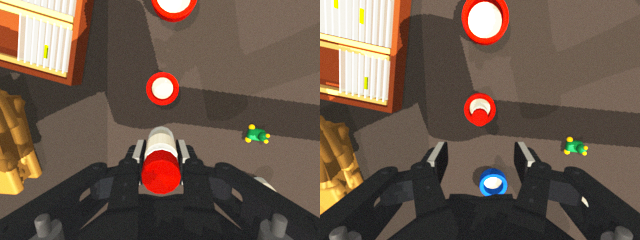

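The left half shows the vial held with the holder clear in view at (162,88). In the right half it stands in its holder at (480,110). Next is the red jar, then the two blue containers, with the run stopping on any anomaly.

Run:
```python
from h import *
n="red_jar"
hover(P[n]); xy=look(n,n)
if pick(n,xy):
    xy=approach(n+"_holder"); print(xy)
    if place(n+"_holder",xy): release(n,xy)
cv2.imwrite("pics/b.png",np.hstack([cv2.imread("pics/red_jar_holder.png")[::2,::2],robot.get_image("wrist")[::2,::2,::-1]]))
```

```text
red_jar est [ 0.608 -0.291] seen (array([ 0.6069, -0.2896]), 'width', np.float64(0.046))
width 0.045 0.0457 t 16.925
red_jar_holder est [ 0.666 -0.018] seen (array([ 0.664 , -0.0212]), 'width', np.float64(0.083))
[ 0.6650032  -0.01960789]
contact True z 0.0373  (expect ~.037)
t 22.3583
```

View pics/b.png

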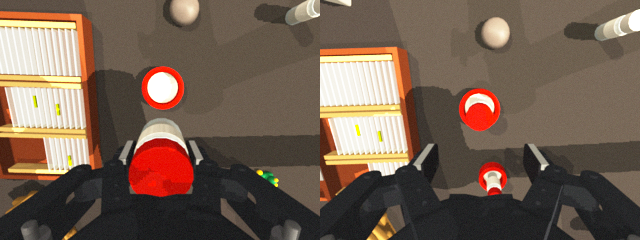

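The red jar stands in its holder at (480,110). Now the blue vial and the blue jar.

Run:
```python
from h import *
for n in("blue_vial","blue_jar"):
    hover(P[n],.22); xy=look(n,n)
    if not pick(n,xy): print("BAD GRIP");break
    xy=approach(n+"_holder"); print(xy)
    if not place(n+"_holder",xy): print("NO CONTACT");break
    release(n,xy)
    cv2.imwrite(f"pics/after_{n}.png",robot.get_image("wrist")[:,:,::-1])
I=lambda f:cv2.imread(f"pics/{f}.png")[::2,::2]
cv2.imwrite("pics/c.png",np.vstack([np.hstack([I("blue_vial_holder"),I("after_blue_vial")]),np.hstack([I("blue_jar_holder"),I("after_blue_jar")])]))
cv2.imwrite("pics/side1.png",robot.get_image("side")[:,:,::-1])
```

```text
blue_vial est [ 0.511 -0.419] seen (array([ 0.5104, -0.4201]), 'width', np.float64(0.029))
width 0.0276 0.0271 t 27.7833
blue_vial_holder est [0.576 0.301] seen (array([0.4833, 0.4582]), 'width', np.float64(0.091))
  view not used
[0.576 0.301]
contact True z 0.0373  (expect ~.037)
t 34.6917
blue_jar est [0.363 0.3  ] seen (array([0.5541, 0.2962]), 'width', np.float64(0.078))
  view not used
width 0.0458 0.0456 t 39.5417
blue_jar_holder est [ 0.348 -0.3  ] seen (array([ 0.3484, -0.3003]), 'width', np.float64(0.084))
[ 0.34818924 -0.30013183]
contact True z 0.0372  (expect ~.037)
t 45.8083
```

View pics/c.png

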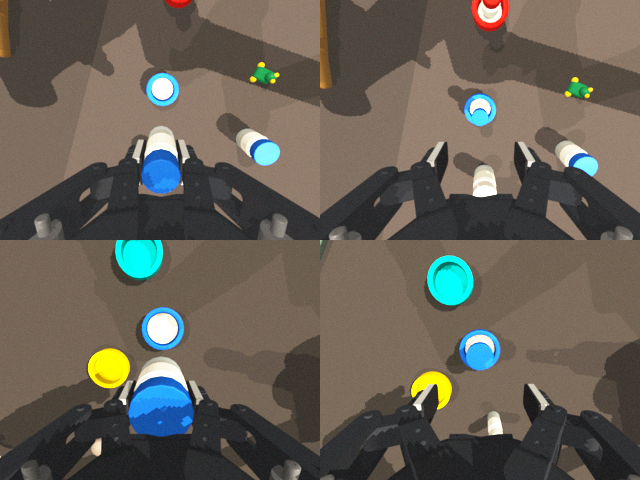

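View pics/side1.png

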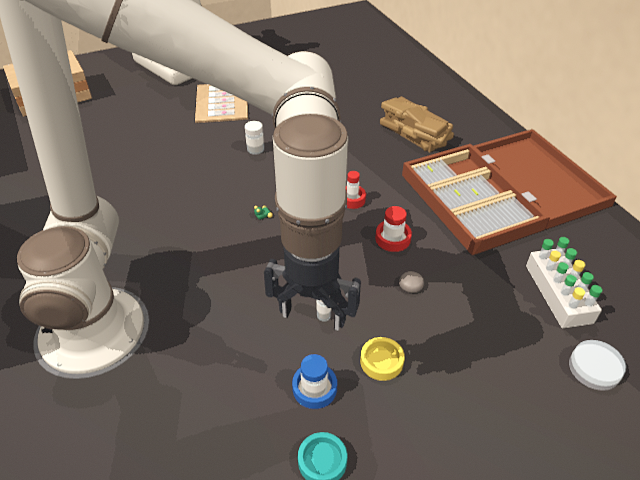

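All four containers look upright in their holders, with both wrist colour fits for blue rejected because the blue looked washed out. The arm hides the blue vial in the side view, so I'll move clear and check.

Run:
```python
from h import *
p=robot.current_position();robot.movel([*p[:2],.3],.2)
robot.movej([1.37,.385,.008,0,-1.194,-.259])
t=robot.get_image("top");s=robot.get_image("side")
ct,cs=robot.calibration("top"),robot.calibration("side")
cv2.imwrite("pics/d.png",np.hstack([cv2.resize(t[140:340,130:530],(400,300),interpolation=1)[:,:,::-1],s[90:450:,190:490][:300,:,::-1]]))
print(robot.current_time_s())
```

```text
49.6917
```

View pics/d.png

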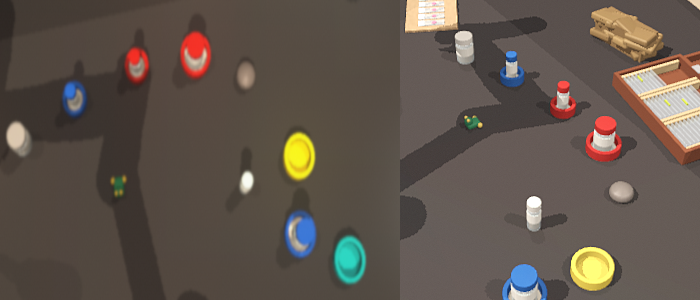

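The picture shows all four standing upright in the right holders (side crop: blue vial (512,68), red vial (563,98), red jar (604,138), blue jar (524,285)). The white vial and jar haven't moved.

```bash
python3 -c "
from rig import robot
robot.job_done();print(robot.current_time_s())"
```

```text
the job is handed in; nothing more can be done
the job is handed in; nothing more can be done
```

The job is done and handed in. I placed the red vial, red jar, blue vial and blue jar, in that order, each in the holder of its own colour and size. I took about 50 s of the 99 s allowed.

- **Placement:** Each container was lowered slowly until it touched. All four touched with the tool at about 37 mm, the height expected for resting on the holder floor, and were then released.
- **Final pictures:** With the arm moved clear, the top and side views show all four upright in the right holders. The white vial and jar look unmoved, and so do the look-alike holders.
- **Failed checks:** The wrist-camera close-ups of the blue vial's holder and the blue jar did not work, because the blue looked washed out. For those two I used the top and side camera positions, which agreed to about 5 mm. The grip width and touch height were normal for both.

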